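# Set the length stop and run its thumbscrew home

### The job

With your fingertips, push the jig's sliding stop bar along until the square tube sits snug between the bar's nose and the dead stop; then turn the loose thumbscrew on the guide clockwise by fingertip strokes on its wings until it comes up against its stop. Only push, never pinch or grip the bar's cross-plate or the wings, leave the tube lying on the jig and the other things where they are, and finish clear of everything.

Things in the scene. Friction and masses are not known exactly. Their poses are not given: they have to be found in the camera images.
- jig: Length-stop jig fixed to the table. Origin: centre of the underside of its grey base plate (130 mm in x, 400 mm in y, 12 mm thick). +y runs along it from the stop bar's tail through the guide block to tube and dead stop. Heights above the table: dead-stop block 52 mm, fence on the tube's +x side 34 mm, dark guide block (58 mm wide, y -100 to -50 mm, the bar slides through it) 46 mm.
- dead_stop_face (a point): Centre of the dead-stop block's face that looks towards the tube, at y = +155 mm on the jig, 32 mm above the table.
- stop_bar (a joint): Travel (m) of the sliding stop bar along the jig's +y: 0 drawn back, 0.075 when the tube is held between nose and dead stop with no gap (0.088 only if the tube is missing). Starts at 0 to 0.035. It stays where it is left; sliding takes about 2 N, a few N more while it shoves the tube. The thumbscrew does not lock it mechanically.
- cross_plate (a point): Centre of the outer face (looking to the jig's -y) of the upright cross-plate on the bar's tail, 33 mm above the table. Plate: 90 mm wide along the jig's x, 11 mm thick, from 16 to 50 mm above the table. Push here towards the jig's +y. With the tube snug it is 45 mm from the space the wings sweep; at the start it overhangs the base plate's end by up to 41 mm.
- stop_nose (a point): Centre of the bar's nose face (36 mm wide, 36 mm high, top 50 mm above the table) that meets the end of the tube, 32 mm above the table.
- thumbscrew (a joint): Angle of the thumbscrew, in rad: grows clockwise seen from above (tightening), 4.0 is the hard stop where it is fully home. Starts between 0 and 1.5. Loose: about 0.03 N m turns it, it stays where it is left and keeps its height as it turns.
- screw_top (a point): On the thumbscrew's vertical axis (x 0, y -75 mm on the jig) at the top of its wings, 86 mm above the table. The screw is one upright steel blade through the axis: two flat round wings (30 mm discs, 90 mm tip to tip, 11 mm thick, 56 to 86 mm above the table) joined by a web 78 mm high, on a 10 mm stem over the guide block. The rest of the jig is below 52 mm.
- wing_tip (a point): Outer end of one wing, on the blade's mid-plane, 45 mm from the axis, 71 mm above the table; the other wing's end lies opposite. To turn the screw clockwise a finger pushes the face that is on the left as one looks along a wing from the axis outwards.
- tube: Loose piece of square steel tube, 40 x 40 mm, 110 mm long along its y, 3 mm wall, about 0.4 kg, lying on the jig's base plate 1 to 7 mm short of the dead stop. Origin: centre of its underside (12 mm above the table).
- big_nut: Bystander: loose round steel spacer nut, 30 mm across, 16 mm high, lying on the jig's base plate between guide and tube on the +x side. Origin under its centre.
- offcut: Bystander: short offcut of 40 mm square tube standing on end, 60 mm high, beside the jig. Origin near the centre of its underside.
- square: Bystander: small L-shaped steel square, 100 x 100 mm, 12 mm thick, lying flat beside the jig. Origin under its middle.
- spray_can: Bystander: spray can, 62 mm across, 180 mm high, standing to the robot's left.
- hammer: Bystander: hammer lying on the table to the robot's right.
- wrench: Bystander: wrench lying on the table to the robot's left.
- bolt_pot: Bystander: grey round pot, 80 mm across, 80 mm high, to the robot's right.
Mind the look-alikes: they are no part of the job. Leave any orange or yellow look-alike of the tube alone.

How it is judged:
By the outcome, as a careful person would: the job done as asked, in the order asked, and still so for the second after the job is handed in, with the robot touching nothing.
It also fails if it takes over 54 s, if anything falls off the work surface, if the arm or the gripper's body presses on something with over 40 N, if the wrist force passes 120 N, or if a joint passes its speed limit or range.

### The arm

A 6-joint arm with a two-finger parallel gripper is mounted at the origin on the work surface. World frame = base frame: x ahead of the robot, y to its left, z up, the work surface at z = 0. Lengths are in m, angles in rad, forces in N, time in s.
With the tool pointing down it reaches from about 0.425 to 0.95 m from the base axis. Payload 14.7 kg.
Tool frame: the origin (TCP) lies on the mounting face of the last link; the fingertips stand 173 mm ahead of it and the grasp point (between the pads) lies 155 mm ahead of it (ctrl.tip_extent is the distance from the TCP to the fingertips, in m); z points along the fingers, y is the line along which they close (so a half turn about z gives the same grasp; the last joint's range is limited). The gripper opens to 85 mm and grips with 20 to 120 N. Pads are 22 mm wide; open, the fingers measure 114 mm over their backs; the gripper's body (76 mm by 85 mm) begins 54 mm behind the grasp point. The pads swing forward as they close: fully open they stand 13 mm farther back than shut.
Start: joints at [-1.316, 0.48, 1.596, -0, 1.065, -0.047], TCP at [0.193, -0.621, 0.405] pointing down, gripper open.
Joint ranges: [-2.75, 2.75], [-0.82, 2.05], [0.23, 2.67], [-1.56, 4.7], [0.09, 2.69], [-2.92, 2.92]. Speed limits (rad/s): [1.89, 1.89, 2.39, 3.01, 3.01, 3.01].

### API

Orientations are given as a rotation vector (axis times angle).
In Python, from station import readout, eyes, ticket, ctrl gives the robot as it stands.
- The arm moves only by the tool servo_tool, never from a script. Its argument "moves" is a list of rows, each a list of 3 entries, a list of its own where there are three numbers: the shift along the tool's x, y, z in cm, then the turn, a rotation vector about the tool's x, y, z in degrees, then the closure, from 0 (fully open) to 1 (shut). In form: [[[tx, ty, tz], [ax, ay, az], fingers], ...]. A call has exactly 10 rows; each row is the pose to reach, as a shift and turn from the pose commanded when the call began, along the tool's axes at that moment; what a row does not reach only later rows make up. A row lasts 1/8 s, in which the tool goes at most 62.5 mm and 10.7 degrees, less where a joint would pass 70% of its speed; a pose out of reach is approached as far as the arm can. A call with a gripper value outside its range is refused whole. The fingers move at their own pace and stop on an object; "newtons" is the grip in N (left out, the last holds). Time passes only in rows, so rows that repeat a pose let the fingers close, or fill a call up. It gives the time, the measured TCP pose, the force, the opening and the grip force at its end, in the units of the state.
- readout.read_state(): the state, without advancing time (a new reading comes with each control period).
- eyes.capture(name): name is "side" or "top"; returns the picture (420x560x3 uint8, blue, green, red); there is no depth.
- eyes.camera_params(name): a dict with "fov_y" (degrees; the focal length in pixels is half the picture's height over the tangent of half this angle, whatever the lens; pixels are square), "cx", "cy" (the principal point, pixels), "xyz" and "rotation" of the camera in the world. Camera axes: x right, y up, looking along -z (the intrinsics and any distortion apply to the point x, -y, -z); pixel columns grow to the right and rows downward; lengths in m; the calibration is good to about 2 mm. A picture is of the moment at which its call begins. camera_params takes no time and is no camera call.
- ticket.job_done(): hands the job in; it is judged then, once.
The state is a dict: "time": time; "joint_positions": joint angles; "joint_velocities": joint speeds; "joint_efforts": joint torques, N m; "eef_pos": TCP position; "ee_rot": TCP orientation; "wrist_force": force on the tool from outside, world axes, zero at the start; "torque": the same for the moment, N m; "grip_width": finger opening in m; "grasp_force": force on a finger pad.
Only numpy, scipy, OpenCV 4.12 (cv2) and the standard library are available. Lean on these libraries where they do the work, as an engineer would, in place of code of your own. Each camera call takes 0.05 s, during which the arm holds its last target. There are 200 camera calls.

## Working session

There is one attempt and no reset: what is moved stays moved. The work goes in short steps, Python scripts to look and compute and a tool call to move; the robot and the scene stay as the last step left them, time stands still between calls to the robot, and variables do not carry over. Pictures are saved under pics/ and viewed, at most 10 in all, crops included, and the job is handed in when it is done.

Besides the shell and the picture viewer there is one more tool, called after "Call:" as name(argument=value, ...), one argument or row to a line, values as JSON. servo_tool: Moves the arm, as the interface text tells. Its arguments: {"type":"object","properties":{"moves":{"type":"array"},"newtons":{"type":"number"}},"required":["moves"]}

```bash
mkdir -p pics; ls; python3 - <<'E'
from station import readout, eyes, ctrl
import cv2
s=readout.read_state(); print({k:s[k] for k in('time','eef_pos','ee_rot','grip_width')},ctrl.tip_extent)
for n in('top','side'):
    print(n,eyes.camera_params(n)); cv2.imwrite(f'pics/{n}0.png',eyes.capture(n))
E
```

```text
pics
{'time': 0.0, 'eef_pos': array([ 0.19317535, -0.6204341 ,  0.40407773]), 'ee_rot': array([-3.10475222e+00, -4.72047324e-01,  1.47268720e-04]), 'grip_width': 0.08503782515949718} 0.1734
top {'fov_y': 51.56447274752556, 'cx': 280.3593973508145, 'cy': 212.3766747874738, 'xyz': array([ 0.30799598, -0.03053766,  1.61343504]), 'rotation': array([ 0.10238472, -0.07977703, -1.5943479 ])}
side {'fov_y': 42.50663251086659, 'cx': 281.45359201648563, 'cy': 206.46686245704052, 'xyz': array([-0.04606419,  1.47756326,  1.08686932]), 'rotation': array([ 0.24763773, -1.38761299, -2.47518144])}
```

View pics/top0.png

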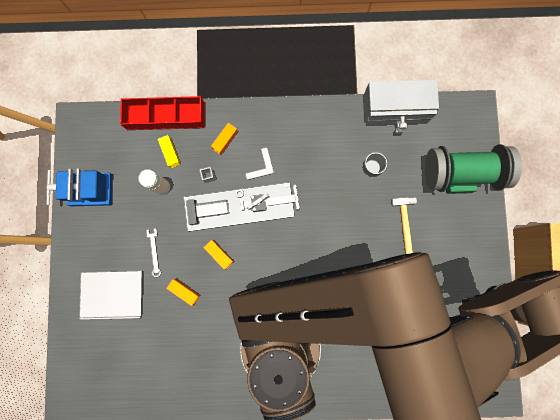

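View pics/side0.png

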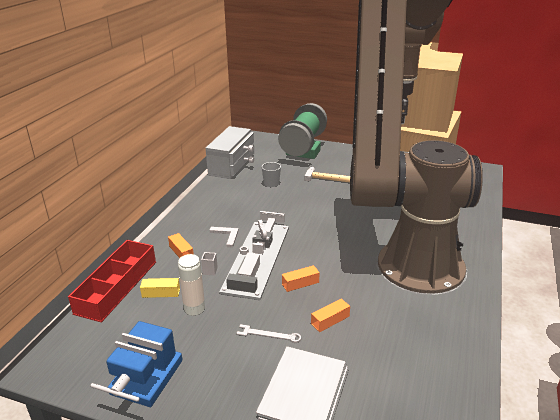

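Top picture: the jig is at about (185–298, 183–230), with the dead stop on the left and the cross-plate at the right near (296,196). The thumbscrew is near (256,200). Look-alikes, all to leave alone: orange tubes at (224,138), (218,254) and (183,292), yellow at (168,151), offcut at (207,174). The real tube is the one lying on the jig at about (210,210). Close crops next.

```bash
cat > h.py <<'E'
import numpy as np, cv2
from scipy.spatial.transform import Rotation as R
from station import readout, eyes, ctrl
def cam(n):
    p=eyes.camera_params(n); f=210/np.tan(np.radians(p['fov_y']/2))
    return f,p['cx'],p['cy'],np.array(p['xyz']),R.from_rotvec(p['rotation']).as_matrix()
def proj(n,P):
    f,cx,cy,t,M=cam(n); q=(np.atleast_2d(P)-t)@M
    return np.c_[cx+f*q[:,0]/-q[:,2], cy-f*q[:,1]/-q[:,2]]
def back(n,uv,z):
    f,cx,cy,t,M=cam(n); uv=np.atleast_2d(uv).astype(float)
    d=np.c_[(uv[:,0]-cx)/f,-(uv[:,1]-cy)/f,-np.ones(len(uv))]@M.T
    return t+d*((z-t[2])/d[:,2])[:,None]
def crop(img,x0,y0,x1,y1,s):
    return cv2.resize(img[y0:y1,x0:x1],None,fx=s,fy=s,interpolation=cv2.INTER_CUBIC)
E
python3 - <<'E'
from h import *
a=cv2.imread('pics/top0.png'); b=cv2.imread('pics/side0.png')
cv2.imwrite('pics/top0c.png',crop(a,175,165,308,240,6)); cv2.imwrite('pics/side0c.png',crop(b,210,200,300,305,5.7))
E
```

```text
(no output)
```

View pics/top0c.png

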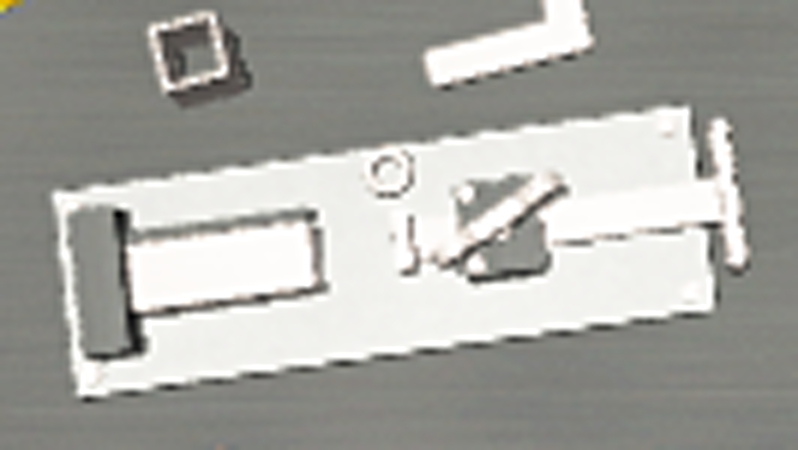

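View pics/side0c.png

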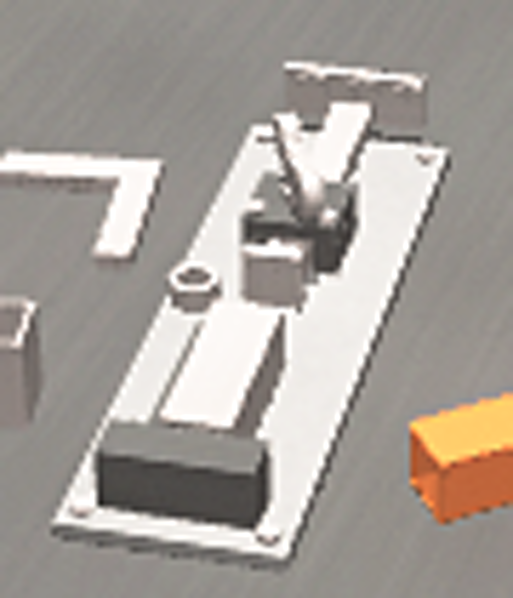

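```bash
cat > m.py <<'E'
from h import *
from scipy.optimize import least_squares
T=lambda U:(np.array(U,float)+.5)/6-.5+[175,165]
S=lambda U:(np.array(U,float)+.5)/5.7-.5+[210,200]
C=np.array([[65,200],[65,-200],[-65,-200],[-65,200]])/1e3
def w(p,L):
    L=np.atleast_2d(L); c,s=np.cos(p[2]),np.sin(p[2]); return np.c_[p[0]+c*L[:,0]-s*L[:,1],p[1]+s*L[:,0]+c*L[:,1],L[:,2]]
C3=np.c_[C,np.full(4,.012)]
t=T([[55,192],[688,106],[714,308],[80,397]]); s=S([[55,525],[254,125],[449,149],[290,553]])
if __name__=='__main__':
    for ns in (['top'],['side'],['top','side']):
        r=least_squares(lambda p:np.concatenate([(proj(n,w(p,C3))-(t if n=='top' else s)).ravel() for n in ns]),[.5,.1,0])
        print(ns,r.x,np.abs(r.fun).max(),np.round(r.fun,1))
    p=r.x; np.save('jig.npy',p)
    def loc(P): d=P[:,:2]-p[:2]; c,s_=np.cos(p[2]),np.sin(p[2]); return np.round(1e3*np.c_[c*d[:,0]+s_*d[:,1],-s_*d[:,0]+c*d[:,1]],1)
    print('wings',loc(back('top',T([[440,260],[560,182]]),.086)))
    print('plate outer top corners',loc(back('top',T([[729,118],[746,268]]),.05)), loc(back('side',S([[285,64],[428,74]]),.05)))
    print('nose top',loc(back('top',T([[395,215],[401,272]]),.05)),'tube',loc(back('top',T([[318,215],[322,290]]),.052)),'nut',loc(back('top',T([[390,172]]),.028)),'stopface',loc(back('top',T([[128,212]]),.052)))
E
python3 m.py
```

```text
['top'] [0.52110972 0.14487587 0.11152208] 0.7199952450438332 [-0.3 -0.1  0.2 -0.4  0.7  0.2 -0.6  0.2]
['side'] [0.522489   0.14118635 0.11760632] 0.6996050346182869 [-0.  -0.4 -0.3 -0.2  0.2 -0.3  0.1  0.7]
['top', 'side'] [0.52145797 0.14362277 0.11478609] 1.2982359970005177 [-0.   0.   0.5 -0.6  1.1 -0.1 -0.2  0.2 -0.2  0.1 -0.1  0.2  0.4  0.2
 -0.1  1.3]
wings [[ -21.4  -37.6]
 [  14.8 -114.2]]
plate outer top corners [[  45.1 -220.4]
 [ -47.3 -217.4]] [[  47.8 -218.5]
 [ -44.1 -226.2]]
nose top [[ 14.7 -11.5]
 [-20.3 -10.7]] tube [[ 21.   34.5]
 [-24.7  37.9]] nut [[ 45.2 -10. ]] stopface [[ 39.1 148.6]]
```

Candidates: orange tubes at (224,138), (218,254) and (183,292), yellow at (168,151), offcut at (207,174). None of them is on the jig. The tube on the jig, by the dead stop, is the right one. The fitted jig pose is (0.5215, 0.1436), yaw 6.6°. The bar travel is about 20 mm and the blade about 65° clockwise of jig +x (≈1.13 rad). I'll move behind the cross-plate with the gripper shut.

Call:
servo_tool(
  moves=[
    [[5,-3.8,0],[0,0,5],1],
    [[10,-7.5,0],[0,0,10.7],1],
    [[15,-11.3,0],[0,0,10.7],1],
    [[20,-15,0],[0,0,10.7],1],
    [[25,-19,0],[0,0,10.7],1],
    [[30,-22.7,0],[0,0,10.7],1],
    [[35,-26.4,2],[0,0,10.7],1],
    [[41,-31,4],[0,0,10.7],1],
    [[46,-34.7,7],[0,0,10.7],1],
    [[49.2,-37.2,10],[0,0,10.7],1],
  ],
  newtons=20,
)

```text
time: 1.35
eef_pos: [0.547, -0.1268, 0.3115]
ee_rot: [3.136, 0.181, 0.002]
wrist_force: [0.2, -0.1, 0.1]
grip_width: -0.0001
grasp_force: 0.0
```

```bash
cat > st.py <<'E'
from h import *
s=readout.read_state(); p=np.load('jig.npy'); e=np.array(s['eef_pos']); d=e[:2]-p[:2]; c,q=np.cos(p[2]),np.sin(p[2])
M=R.from_rotvec(s['ee_rot']).as_matrix()
print('t',s['time'],'jig xy mm',np.round(1e3*np.array([c*d[0]+q*d[1],-q*d[0]+c*d[1]]),1),'tip z',round(1e3*(e[2]-ctrl.tip_extent),1),'ext',ctrl.tip_extent,'yaw-jig deg',np.degrees(np.arctan2(M[1,0],M[0,0])-p[2]).round(2),'down',M[2,2].round(4),'gw',s['grip_width'],'F',np.round(s['wrist_force'],1))
E
python3 st.py
```

```text
t 1.35 jig xy mm [  -5.6 -271.5] tip z 138.1 ext 0.1734 yaw-jig deg 0.04 down -1.0 gw -0.00012754100490050972 F [ 0.2 -0.1  0.1]
```

Call:
servo_tool(
  moves=[
    [[0,0,3],[0,0,0],1],
    [[0,0,6],[0,0,0],1],
    [[0,0,9],[0,0,0],1],
    [[0,0,10],[0,0,0],1],
    [[0,0,10],[0,0,0],1],
    [[0,-0.5,10],[0,0,0],1],
    [[0,-1,10],[0,0,0],1],
    [[0,-1.2,10],[0,0,0],1],
    [[0,-1.2,10],[0,0,0],1],
    [[0,-1.2,10],[0,0,0],1],
  ],
)

```text
time: 2.6
eef_pos: [0.5445, -0.1167, 0.212]
ee_rot: [3.136, 0.181, 0.0]
wrist_force: [0.1, 0.8, -0.4]
grip_width: 0.0001
grasp_force: 0.0
```

```bash
python3 st.py; python3 - <<'E'
from h import *
a=eyes.capture('side'); b=eyes.capture('top')
A=crop(a,215,180,315,305,4.6);B=crop(b,200,165,308,240,5)
cv2.imwrite('pics/c1.png',cv2.copyMakeBorder(A,0,600-A.shape[0],0,0,0)[:, :460])
E
```

```text
t 2.6 jig xy mm [  -6.9 -261.2] tip z 38.6 ext 0.1734 yaw-jig deg 0.02 down -1.0 gw 6.619853986866784e-05 F [ 0.1  0.8 -0.4]
```

View pics/c1.png

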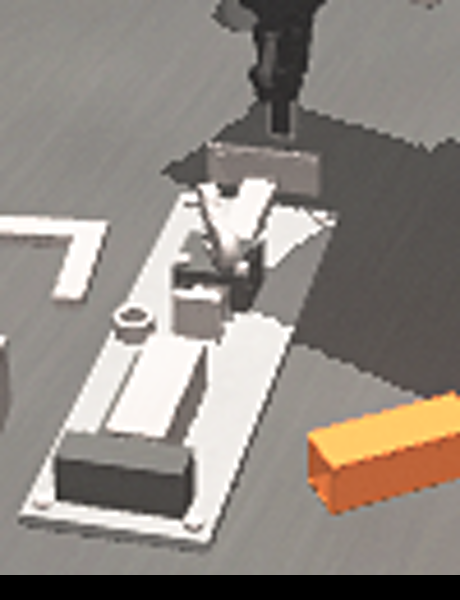

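The side crop shows the finger at (282,120) just behind the cross-plate (265,170), slightly to the −x side. I'll shift +7 mm, go lower and push.

Call:
servo_tool(
  moves=[
    [[0.7,0,0.9],[0,0,0],1],
    [[0.7,-0.8,0.9],[0,0,0],1],
    [[0.7,-1.6,0.9],[0,0,0],1],
    [[0.7,-2.3,0.9],[0,0,0],1],
    [[0.7,-3,0.9],[0,0,0],1],
    [[0.7,-3.8,0.9],[0,0,0],1],
    [[0.7,-4.6,0.9],[0,0,0],1],
    [[0.7,-5.4,0.9],[0,0,0],1],
    [[0.7,-6.2,0.9],[0,0,0],1],
    [[0.7,-6.6,0.9],[0,0,0],1],
  ],
)

```text
time: 3.95
eef_pos: [0.5438, -0.0497, 0.2029]
ee_rot: [-3.136, -0.181, -0.0]
wrist_force: [-0.8, -2.7, 0.6]
grip_width: -0.0002
grasp_force: 1.1
```

```bash
python3 st.py
```

```text
t 3.95 jig xy mm [   0.  -194.6] tip z 29.5 ext 0.1734 yaw-jig deg 0.03 down -1.0 gw -0.00019920976980517663 F [-0.8 -2.7  0.6]
```

Call:
servo_tool(
  moves=[
    [[0,-0.15,0],[0,0,0],1],
    [[0,-0.3,0],[0,0,0],1],
    [[0,-0.45,0],[0,0,0],1],
    [[0,-0.6,0],[0,0,0],1],
    [[0,-0.75,0],[0,0,0],1],
    [[0,-0.9,0],[0,0,0],1],
    [[0,-1,0],[0,0,0],1],
    [[0,-1.1,0],[0,0,0],1],
    [[0,-1.2,0],[0,0,0],1],
    [[0,-1.2,0],[0,0,0],1],
  ],
)

```text
time: 5.2
eef_pos: [0.5424, -0.0383, 0.2029]
ee_rot: [-3.136, -0.181, -0.0]
wrist_force: [-0.2, -3.2, 0.9]
grip_width: 0.0001
grasp_force: 1.4
```

```bash
python3 st.py; python3 - <<'E'
from h import *
b=eyes.capture('top'); a=eyes.capture('side')
cv2.imwrite('pics/c2.png',np.vstack([crop(b,180,180,313,235,6)[:330],cv2.copyMakeBorder(crop(a,205,225,295,270,6),0,0,0,798-540,0)]))
E
```

```text
t 5.2 jig xy mm [   0.  -183.1] tip z 29.5 ext 0.1734 yaw-jig deg 0.02 down -1.0 gw 9.956119016689511e-05 F [-0.2 -3.2  0.9]
```

View pics/c2.png

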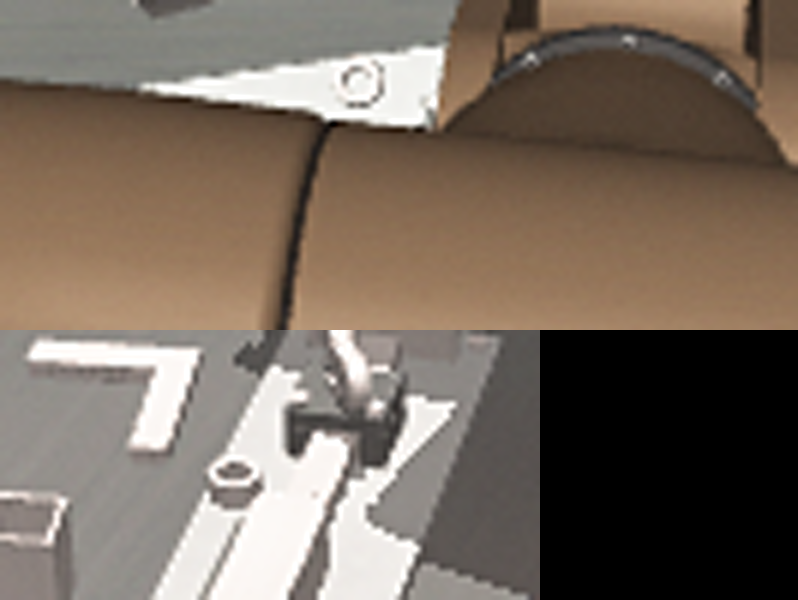

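The top view is blocked by the arm. The side crop shows the nose close to the tube's end at about (310,490). I'll creep on.

Call:
servo_tool(
  moves=[
    [[0,-0.05,0],[0,0,0],1],
    [[0,-0.1,0],[0,0,0],1],
    [[0,-0.15,0],[0,0,0],1],
    [[0,-0.2,0],[0,0,0],1],
    [[0,-0.25,0],[0,0,0],1],
    [[0,-0.3,0],[0,0,0],1],
    [[0,-0.35,0],[0,0,0],1],
    [[0,-0.4,0],[0,0,0],1],
    [[0,-0.4,0],[0,0,0],1],
    [[0,-0.4,0],[0,0,0],1],
  ],
)

```text
time: 6.55
eef_pos: [0.5421, -0.0352, 0.2029]
ee_rot: [3.136, 0.181, 0.001]
wrist_force: [0.3, -18.4, 1.1]
grip_width: -0.0002
grasp_force: 8.7
```

```bash
python3 st.py
```

```text
t 6.55 jig xy mm [   0. -180.] tip z 29.5 ext 0.1734 yaw-jig deg 0.03 down -1.0 gw -0.0001576806336397746 F [  0.3 -18.4   1.1]
```

Force rose to 18 N at the predicted snug position, so the bar has blocked. I'll retract and go above the thumbscrew's entry point.

Call:
servo_tool(
  moves=[
    [[0,1.2,0],[0,0,0],1],
    [[0,2.5,0],[0,0,0],1],
    [[0,2.5,-4],[0,0,0],1],
    [[0,2.5,-9],[0,0,0],1],
    [[0,1,-9.5],[0,0,0],1],
    [[1,-3,-9.5],[0,0,0],1],
    [[2.5,-6,-9.5],[0,0,0],1],
    [[3.8,-9.3,-9.5],[0,0,0],1],
    [[3.8,-9.3,-9.5],[0,0,0],1],
    [[3.8,-9.3,-9.5],[0,0,0],1],
  ],
)

```text
time: 7.8
eef_pos: [0.5686, 0.0621, 0.2973]
ee_rot: [3.136, 0.181, -0.002]
wrist_force: [0.4, -0.1, -0.0]
grip_width: 0.0003
grasp_force: 0.0
```

```bash
python3 st.py
```

```text
t 7.8 jig xy mm [ 37.5 -86.4] tip z 123.9 ext 0.1734 yaw-jig deg 0.04 down -1.0 gw 0.00031795479950587964 F [ 0.4 -0.1 -0. ]
```

Now descend beside the wing and look.

Call:
servo_tool(
  moves=[
    [[0,0,1.5],[0,0,0],1],
    [[0,0,3],[0,0,0],1],
    [[0,0,4],[0,0,0],1],
    [[0,0,5],[0,0,0],1],
    [[0,0,5.5],[0,0,0],1],
    [[0,0,6],[0,0,0],1],
    [[0,0,6.1],[0,0,0],1],
    [[0,0,6.1],[0,0,0],1],
    [[0,0,6.1],[0,0,0],1],
    [[0,0,6.1],[0,0,0],1],
  ],
)

```text
time: 9.05
eef_pos: [0.5691, 0.0624, 0.2371]
ee_rot: [-3.136, -0.181, -0.001]
wrist_force: [0.8, -0.0, 0.0]
grip_width: -0.0001
grasp_force: 0.0
```

```bash
python3 st.py; python3 - <<'E'
from h import *
a=eyes.capture('side')
cv2.imwrite('pics/c3.png',crop(a,210,190,300,270,6.5))
E
```

```text
t 9.05 jig xy mm [ 38.  -86.2] tip z 63.7 ext 0.1734 yaw-jig deg 0.01 down -1.0 gw -7.203154704992004e-05 F [ 0.8 -0.   0. ]
```

View pics/c3.png

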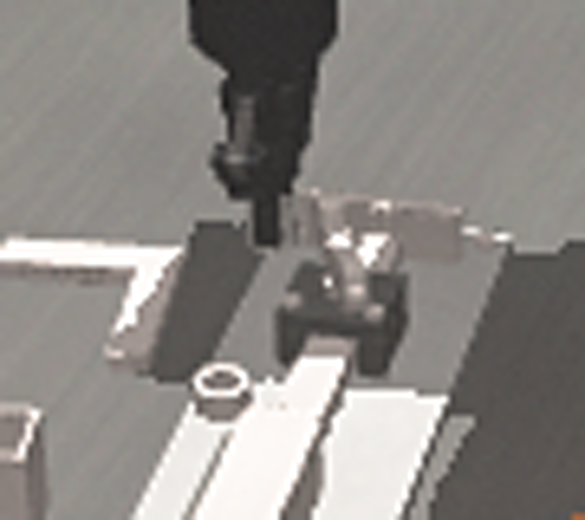

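The crop shows the fingertip at (267,240), free, on the left side of the near-robot wing (305,215), and the nose against the tube. Sweeping clockwise about the axis.

Call:
servo_tool(
  moves=[
    [[-0.53,0.62,0],[0,0,0],1],
    [[-1.12,1.13,0],[0,0,0],1],
    [[-1.65,1.64,0],[0,0,0],1],
    [[-2.27,2.03,0],[0,0,0],1],
    [[-2.95,2.28,0],[0,0,0],1],
    [[-3.68,2.38,0],[0,0,0],1],
    [[-4.41,2.33,0],[0,0,0],1],
    [[-5.11,2.13,0],[0,0,0],1],
    [[-5.76,1.78,0],[0,0,0],1],
    [[-6.32,1.31,0],[0,0,0],1],
  ],
)

```text
time: 10.35
eef_pos: [0.5072, 0.0424, 0.2369]
ee_rot: [3.136, 0.181, -0.0]
wrist_force: [0.5, -0.8, -0.1]
grip_width: -0.0002
grasp_force: 0.5
```

```bash
python3 st.py; python3 - <<'E'
from h import *
a=eyes.capture('side')
cv2.imwrite('pics/c4.png',crop(a,210,190,300,270,6.5))
E
```

```text
t 10.35 jig xy mm [-25.8 -99. ] tip z 63.5 ext 0.1734 yaw-jig deg 0.02 down -1.0 gw -0.00023921201441250647 F [ 0.5 -0.8 -0.1]
```

View pics/c4.png

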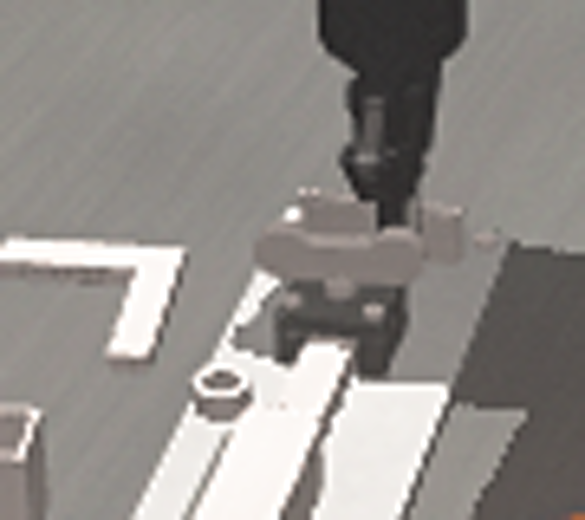

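Call:
servo_tool(
  moves=[
    [[-0.38,-0.48,0],[0,0,0],1],
    [[-0.67,-1.02,0],[0,0,0],1],
    [[-0.83,-1.49,0],[0,0,0],1],
    [[-0.9,-1.79,0],[0,0,0],1],
    [[-0.93,-2.03,0],[0,0,0],1],
    [[-0.94,-2.22,0],[0,0,0],1],
    [[-0.95,-2.4,0],[0,0,0],1],
    [[-0.95,-2.45,0],[0,0,0],1],
    [[-0.95,-2.5,0],[0,0,0],1],
    [[-0.95,-2.55,0],[0,0,0],1],
  ],
)

```text
time: 11.65
eef_pos: [0.4954, 0.0663, 0.2369]
ee_rot: [3.136, 0.181, -0.0]
wrist_force: [0.1, -1.2, -0.4]
grip_width: -0.0002
grasp_force: 0.4
```

```bash
python3 st.py
```

```text
t 11.65 jig xy mm [-34.7 -73.8] tip z 63.5 ext 0.1734 yaw-jig deg 0.01 down -1.0 gw -0.0001749197950127691 F [ 0.1 -1.2 -0.4]
```

Call:
servo_tool(
  moves=[
    [[0,-0.1,0],[0,0,0],1],
    [[0,-0.2,0],[0,0,0],1],
    [[0,-0.3,0],[0,0,0],1],
    [[0.02,-0.38,0],[0,0,0],1],
    [[0.04,-0.46,0],[0,0,0],1],
    [[0.05,-0.54,0],[0,0,0],1],
    [[0.06,-0.6,0],[0,0,0],1],
    [[0.08,-0.66,0],[0,0,0],1],
    [[0.1,-0.7,0],[0,0,0],1],
    [[0.1,-0.7,0],[0,0,0],1],
  ],
)

```text
time: 12.9
eef_pos: [0.4955, 0.0732, 0.2368]
ee_rot: [3.136, 0.181, -0.001]
wrist_force: [-1.1, -6.8, 0.6]
grip_width: -0.0002
grasp_force: 2.6
```

```bash
python3 st.py
```

```text
t 12.9 jig xy mm [-33.9 -67. ] tip z 63.4 ext 0.1734 yaw-jig deg 0.02 down -1.0 gw -0.0001620725484182518 F [-1.1 -6.8  0.6]
```

Force is rising, so the stop is probably reached. A little more to confirm.

Call:
servo_tool(
  moves=[
    [[0.02,-0.05,0],[0,0,0],1],
    [[0.04,-0.1,0],[0,0,0],1],
    [[0.06,-0.14,0],[0,0,0],1],
    [[0.08,-0.18,0],[0,0,0],1],
    [[0.1,-0.22,0],[0,0,0],1],
    [[0.1,-0.25,0],[0,0,0],1],
    [[0.1,-0.25,0],[0,0,0],1],
    [[0.1,-0.25,0],[0,0,0],1],
    [[0.1,-0.25,0],[0,0,0],1],
    [[0.1,-0.25,0],[0,0,0],1],
  ],
)

```text
time: 14.15
eef_pos: [0.4954, 0.0749, 0.2366]
ee_rot: [3.135, 0.181, -0.004]
wrist_force: [-4.3, -22.0, 1.4]
grip_width: -0.0
grasp_force: 9.3
```

```bash
python3 st.py
```

```text
t 14.15 jig xy mm [-33.8 -65.3] tip z 63.2 ext 0.1734 yaw-jig deg 0.03 down -1.0 gw -1.9355556959184366e-05 F [ -4.3 -22.    1.4]
```

22 N at about 30 mm is at the hard stop. Back off, rise and move away for a final look.

Call:
servo_tool(
  moves=[
    [[-0.6,0.8,0],[0,0,0],1],
    [[-1.2,1.6,0],[0,0,0],1],
    [[-1.2,1.6,-4],[0,0,0],1],
    [[-1.2,1.6,-9],[0,0,0],1],
    [[-1.2,3,-14],[0,0,0],1],
    [[-1.2,8,-17],[0,0,0],1],
    [[-2,14,-18],[0,0,0],1],
    [[-3,20,-18],[0,0,0],1],
    [[-4,26,-18],[0,0,0],1],
    [[-5,32,-18],[0,0,0],1],
  ],
)

```text
time: 15.4
eef_pos: [0.4826, -0.2497, 0.417]
ee_rot: [3.136, 0.18, 0.001]
wrist_force: [1.6, 0.2, 0.2]
grip_width: -0.0
grasp_force: 0.0
```

Call:
servo_tool(
  moves=[
    [[-1,6,0],[0,0,0],1],
    [[-2,12,0],[0,0,0],1],
    [[-3,16,0],[0,0,0],1],
    [[-4,20,0],[0,0,0],1],
    [[-5,24,0],[0,0,0],1],
    [[-5,24,0],[0,0,0],1],
    [[-5,24,0],[0,0,0],1],
    [[-5,24,0],[0,0,0],1],
    [[-5,24,0],[0,0,0],1],
    [[-5,24,0],[0,0,0],1],
  ],
)

```text
time: 16.65
eef_pos: [0.4615, -0.4913, 0.4171]
ee_rot: [3.136, 0.182, 0.0]
wrist_force: [0.4, -0.7, -0.7]
grip_width: 0.0002
grasp_force: 0.0
```

```bash
python3 st.py; python3 - <<'E'
from h import *
cv2.imwrite('pics/t5.png',crop(eyes.capture('top'),175,165,308,240,6))
cv2.imwrite('pics/s5.png',crop(eyes.capture('side'),210,200,300,305,5.7))
E
```

```text
t 16.65 jig xy mm [-132.3 -623.9] tip z 243.7 ext 0.1734 yaw-jig deg 0.05 down -1.0 gw 0.0002257097811790681 F [ 0.4 -0.7 -0.7]
```

View pics/t5.png

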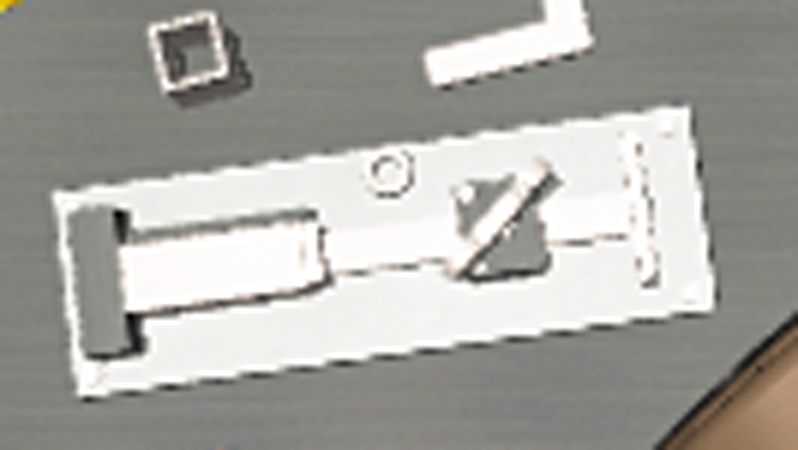

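View pics/s5.png

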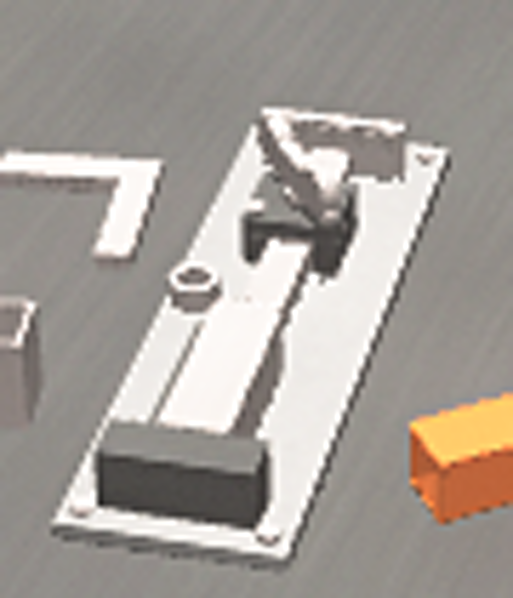

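The pictures show the tube (120–320, 215–310) against the dead stop with the nose touching its end at (320,255). The blade runs from (462,272) to (548,170), about 47–49° from jig x, which matches 4.0 rad. The nut, offcut and square look unmoved, and the arm is clear.

```bash
python3 -c "
from station import ticket
print(ticket.job_done())"
```

```text
the job is handed in; nothing more can be done
None
```

I pushed the bar until the tube was snug against the dead stop (18 N), then turned the thumbscrew clockwise to its hard stop (22 N), and handed the job in at about 17 s with the arm clear; no verdict came back.

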